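# Move an array's drives to a new dock in the same order

## Task

The old beige dock is failing: move its four disk drives over to the black dock, keeping the same left-to-right order (leftmost drive into the leftmost bay, and so on) and each drive facing the same way as now. Lower every drive gently, not dropped, until it stands upright and fully home in its bay, let go of it, and leave the meter, torch and screwdriver where they are.

Things in the scene. Friction and masses are not known exactly. Their poses are not given: they have to be found in the camera images.
- drive_red: 2.5-inch disk drive, silver, red sticker on its top edge, stood loose in a bay of the old dock on its connector edge, z up: 15 mm thick (y), 70 mm wide (x), 100 mm tall, 0.18 kg, paper label on +y face, circuit board on -y. Origin: underside, at the connector, which is off-centre: the body spans x -47 to +23 mm (middle at x = -12), y -7.5 to +7.5. Grip across the 15 mm, near the top
- drive_yellow: 2.5-inch disk drive, silver, yellow sticker on its top edge, stood loose in a bay of the old dock on its connector edge, z up: 15 mm thick (y), 70 mm wide (x), 100 mm tall, 0.18 kg, paper label on +y face, circuit board on -y. Origin: underside, at the connector, which is off-centre: the body spans x -47 to +23 mm (middle at x = -12), y -7.5 to +7.5. Grip across the 15 mm, near the top
- drive_blue: 2.5-inch disk drive, silver, blue sticker on its top edge, stood loose in a bay of the old dock on its connector edge, z up: 15 mm thick (y), 70 mm wide (x), 100 mm tall, 0.18 kg, paper label on +y face, circuit board on -y. Origin: underside, at the connector, which is off-centre: the body spans x -47 to +23 mm (middle at x = -12), y -7.5 to +7.5. Grip across the 15 mm, near the top
- drive_green: 2.5-inch disk drive, silver, green sticker on its top edge, stood loose in a bay of the old dock on its connector edge, z up: 15 mm thick (y), 70 mm wide (x), 100 mm tall, 0.18 kg, paper label on +y face, circuit board on -y. Origin: underside, at the connector, which is off-centre: the body spans x -47 to +23 mm (middle at x = -12), y -7.5 to +7.5. Grip across the 15 mm, near the top
- old_dock: old beige dock, fixed, holding the drives in a varying order; 120 mm deep (x), 220 long (y), 55 high; origin centre of underside; front (-x: lights) faces the robot, +y is left. Four open-topped bays, middles at x 0, y +75, +25, -25, -75 mm: wells 74 x 19 mm, mouths chamfered 5 mm wider each side, flat floor at z 20 mm. A seated drive's origin is at x +12, z 20, its axes parallel to the dock's
- new_dock: new black dock, fixed, empty, same shape, size, origin and axes as old_dock, to its left or right, each turned up to 0.3 rad: bays at y +75 (left), +25, -25, -75 mm. The socket is 12 mm towards +x from each bay's middle, so a seated drive's origin is at x +12, z 20 mm; the drive then stands 65 mm out of the dock and rests by its weight (no catch, no push)
- tag_red: red bay tag, 12 by 26 by 2 mm, fixed on the front rim of the old dock, at x = -52 mm in the dock's frame, before the bay where the red drive starts: it keeps showing where that drive came from. Origin at the centre of its underside, on the dock's top
- tag_yellow: yellow bay tag, 12 by 26 by 2 mm, fixed on the front rim of the old dock, at x = -52 mm in the dock's frame, before the bay where the yellow drive starts: it keeps showing where that drive came from. Origin at the centre of its underside, on the dock's top
- tag_blue: blue bay tag, 12 by 26 by 2 mm, fixed on the front rim of the old dock, at x = -52 mm in the dock's frame, before the bay where the blue drive starts: it keeps showing where that drive came from. Origin at the centre of its underside, on the dock's top
- tag_green: green bay tag, 12 by 26 by 2 mm, fixed on the front rim of the old dock, at x = -52 mm in the dock's frame, before the bay where the green drive starts: it keeps showing where that drive came from. Origin at the centre of its underside, on the dock's top
- meter: bystander: grey handheld multimeter lying on the bench, 160 by 85 by 36 mm; origin at the centre of its underside
- torch: bystander: black torch standing upright on the bench, 34 mm across, 118 mm tall; origin at the centre of its underside
- driver: bystander: screwdriver lying on the bench, about 0.2 m long; origin at the underside of its middle

How it is judged:
At the end, for the whole second after the job is handed in: Each drive stands in the black dock, in the bay with the same place in the row as the one it came from (its tag shows which): connector within 10 mm of the socket along and across the row (not back to front), underside within 5 mm of the floor, upright within 0.15 rad, at rest, released (((y of tag_red in the frame of old_dock between 0.06 and 0.09 m and y of drive_red in the frame of new_dock between 0.065 and 0.085 m) or (y of tag_red in the frame of old_dock between 0.01 and 0.04 m and y of drive_red in the frame of new_dock between 0.015 and 0.035 m) or (y of tag_red in the frame of old_dock between -0.04 and -0.01 m and y of drive_red in the frame of new_dock between -0.035 and -0.015 m) or (y of tag_red in the frame of old_dock between -0.09 and -0.06 m and y of drive_red in the frame of new_dock between -0.085 and -0.065 m)) and x of drive_red in the frame of new_dock between 0.002 and 0.022 m and z of drive_red in the frame of new_dock between 0.015 and 0.025 m and angle between each of drive_red, drive_yellow, drive_blue, drive_green's own z axis and vertical below 0.15 rad and linear speed of each of drive_red, drive_yellow, drive_blue, drive_green below 0.02 m/s and angular speed of each of drive_red, drive_yellow, drive_blue, drive_green below 0.15 rad/s and contact force between each of drive_red, drive_yellow, drive_blue, drive_green and the fingers below 0.1 N and ((y of tag_yellow in the frame of old_dock between 0.06 and 0.09 m and y of drive_yellow in the frame of new_dock between 0.065 and 0.085 m) or (y of tag_yellow in the frame of old_dock between 0.01 and 0.04 m and y of drive_yellow in the frame of new_dock between 0.015 and 0.035 m) or (y of tag_yellow in the frame of old_dock between -0.04 and -0.01 m and y of drive_yellow in the frame of new_dock between -0.035 and -0.015 m) or (y of tag_yellow in the frame of old_dock between -0.09 and -0.06 m and y of drive_yellow in the frame of new_dock between -0.085 and -0.065 m)) and x of drive_yellow in the frame of new_dock between 0.002 and 0.022 m and z of drive_yellow in the frame of new_dock between 0.015 and 0.025 m and ((y of tag_blue in the frame of old_dock between 0.06 and 0.09 m and y of drive_blue in the frame of new_dock between 0.065 and 0.085 m) or (y of tag_blue in the frame of old_dock between 0.01 and 0.04 m and y of drive_blue in the frame of new_dock between 0.015 and 0.035 m) or (y of tag_blue in the frame of old_dock between -0.04 and -0.01 m and y of drive_blue in the frame of new_dock between -0.035 and -0.015 m) or (y of tag_blue in the frame of old_dock between -0.09 and -0.06 m and y of drive_blue in the frame of new_dock between -0.085 and -0.065 m)) and x of drive_blue in the frame of new_dock between 0.002 and 0.022 m and z of drive_blue in the frame of new_dock between 0.015 and 0.025 m and ((y of tag_green in the frame of old_dock between 0.06 and 0.09 m and y of drive_green in the frame of new_dock between 0.065 and 0.085 m) or (y of tag_green in the frame of old_dock between 0.01 and 0.04 m and y of drive_green in the frame of new_dock between 0.015 and 0.035 m) or (y of tag_green in the frame of old_dock between -0.04 and -0.01 m and y of drive_green in the frame of new_dock between -0.035 and -0.015 m) or (y of tag_green in the frame of old_dock between -0.09 and -0.06 m and y of drive_green in the frame of new_dock between -0.085 and -0.065 m)) and x of drive_green in the frame of new_dock between 0.002 and 0.022 m and z of drive_green in the frame of new_dock between 0.015 and 0.025 m); the robot touches nothing.
It fails at once if a drive is dropped: it moves faster than 0.6 m/s (a fall of about 18 mm) while the fingers do not hold it ((linear speed of drive_red above 0.6 m/s and contact force between drive_red and the fingers below 0.05 N) or (linear speed of drive_yellow above 0.6 m/s and contact force between drive_yellow and the fingers below 0.05 N) or (linear speed of drive_blue above 0.6 m/s and contact force between drive_blue and the fingers below 0.05 N) or (linear speed of drive_green above 0.6 m/s and contact force between drive_green and the fingers below 0.05 N)).
It fails at once if the multimeter is moved by more than 20 mm (distance of meter from where it was at the start of the episode above 0.02 m).
It fails at once if the torch is moved by more than 20 mm (distance of torch from where it was at the start of the episode above 0.02 m).
It fails at once if the screwdriver is moved by more than 20 mm (distance of driver from where it was at the start of the episode above 0.02 m).
It also fails if it takes over 109 s, if anything falls off the work surface, if the arm or the gripper's body presses on something with over 40 N, if the wrist force passes 120 N, or if a joint passes its speed limit or range.

## Robot

A 6-joint arm with a two-finger parallel gripper is mounted at the origin on the work surface. World frame = base frame: x ahead of the robot, y to its left, z up, the work surface at z = 0. Lengths are in m, angles in rad, forces in N, time in s.
With the tool pointing down it reaches from about 0.325 to 1 m from the base axis. Payload 5.1 kg.
Tool frame: the origin (TCP) lies midway between the tips of the shut fingers; the grasp point (between the pads) lies 19 mm behind it; z points along the fingers, y is the line along which they close (so a half turn about z gives the same grasp; the last joint's range is limited). The gripper opens to 85 mm and grips with 20 to 120 N. Pads are 22 mm wide; open, the fingers measure 114 mm over their backs; the gripper's body (76 mm by 85 mm) begins 54 mm behind the grasp point. The pads swing forward as they close: fully open they stand 13 mm farther back than shut.
Start: joints at [1.146, 0.124, 1.65, -0, 1.367, -0.083], TCP at [0.218, 0.612, 0.231] pointing down, gripper open.
Joint ranges: [-2.61, 2.61], [-1.02, 2.33], [0.03, 2.71], [-1.35, 4.49], [0.32, 2.68], [-2.91, 2.91]. Speed limits (rad/s): [2.57, 2.57, 3.14, 3.14, 3.14, 3.14].

## Interface

Orientations are given as a 3x3 rotation matrix whose columns are the frame's x, y, z axes.
In Python, from rig import robot, vision gives the robot as it stands. Calls block until the motion is done:
- robot.move_pose(position, orientation): joint-space move of the TCP to a pose.
- robot.move_linear(position, orientation=None, velocity=0.15, contact_N=None): straight line of the TCP; orientation=None keeps the orientation; velocity is the mean speed in m/s. With contact_N (N) it stops when the force on the tool has changed by that much, and returns True; else False.
- robot.set_joints(angles): joint-space move.
- robot.gripper_to(opening, newtons=None): finger opening in m; newtons is the grip in N (None keeps the last); returns when the fingers have stopped.
- robot.wait(seconds).
- robot.solve_ik(position, orientation): joint angles nearest the present ones, or None.
- vision.capture(name): name is "scene" or "top" or "wrist"; returns (picture, depth): 420x560x3 uint8, red, green, blue; 420x560 float32, m along the optical axis (not along the pixel's ray), 0 where there is no reading.
- vision.camera_model(name): a dict with "vfov" (degrees; the focal length in pixels is half the picture's height over the tangent of half this angle, whatever the lens; pixels are square), "cx", "cy" (the principal point, pixels), "dist" ([k1, k2, p1, p2, k3] as OpenCV has them; the pictures are not rectified), "rvec" (rotation vector, rad) and "tvec" (3), from world to camera coordinates, as OpenCV has them. Camera axes: x right, y down, z forward; pixel columns grow to the right and rows downward; lengths in m; the calibration is good to about 2 mm. A picture is of the moment at which its call begins: read the wrist's pose just before it. camera_model takes no time and is no camera call; for the wrist camera it gives the pose at the moment of the call.
A pose or a line that the arm cannot do raises robot.Unreachable and nothing moves.
- robot.sign_off(): hands the job in; it is judged then, once.
Readings, each from a call of its own:
- robot.read_time_s(): time.
- robot.read_joint_positions(): joint angles.
- robot.read_dq(): joint speeds.
- robot.read_joint_efforts(): joint torques, N m.
- robot.read_tool_pos(): TCP position.
- robot.read_orientation(): TCP orientation.
- robot.read_contact_force(): force on the tool from outside, world axes, zero at the start.
- robot.read_ft_torque(): the same for the moment, N m.
- robot.read_gripper_width(): finger opening in m.
- robot.read_grip_force(): force on a finger pad.
Only numpy, scipy, OpenCV 4.12 (cv2) and the standard library are available. Lean on these libraries where they do the work, as an engineer would, in place of code of your own. Each camera call takes 0.05 s, during which the arm holds its last target. There are 200 camera calls.

## Working session

There is one attempt and no reset: what is moved stays moved. The work goes in short steps, each a Python script; the robot and the scene stay as the last script left them, time stands still between calls to the robot, and variables do not carry over. Pictures are saved under pics/ and viewed, at most 14 in all, crops included, and the job is handed in when it is done.

```bash
mkdir -p pics; ls; python3 - <<'E'
from rig import robot, vision
import cv2
for n in ("scene","top"):
    p,d=vision.capture(n); cv2.imwrite(f"pics/{n}0.png",p[:,:,::-1]); print(n,vision.camera_model(n),(d>0).mean())
E
```

```text
pics
scene {'vfov': 43.84747617584785, 'cx': 277.8580256077414, 'cy': 206.05537700290853, 'dist': array([-0.0557766,  0.       ,  0.       ,  0.       ,  0.       ]), 'rvec': array([ 1.96323284,  1.74670137, -0.55441227]), 'tvec': array([-0.067567  , -0.45926007,  1.71532199])} 0.9959481292517007
top {'vfov': 56.899545440627854, 'cx': 276.06986718201773, 'cy': 211.8003089767508, 'dist': array([-0.09437147,  0.        ,  0.        ,  0.        ,  0.        ]), 'rvec': array([ 2.16022292, -2.19552253,  0.05548735]), 'tvec': array([0.01999164, 0.62118282, 1.13256452])} 0.995875850340136
```

View pics/scene0.png

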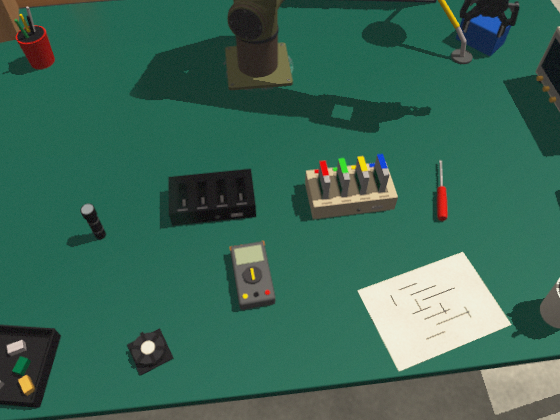

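View pics/top0.png

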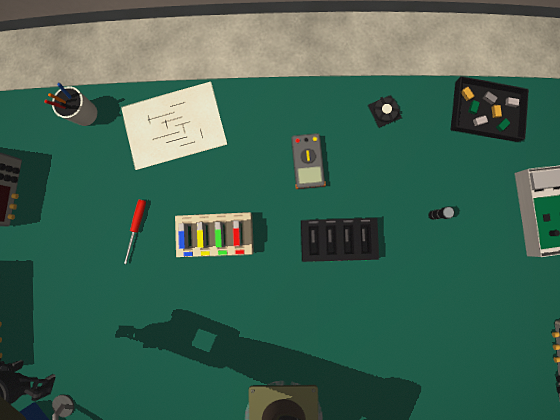

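Both views: the old dock is on the robot's left (top px 176-252, 213-257) with stickers blue, yellow, green, red from left to right. The black dock is at top px 302-379, 218-261. The meter (309,162), torch (445,213) and screwdriver (135,230) are clear of both.

```bash
cat > h.py <<'E'
from rig import robot, vision
import cv2, numpy as np
def K(m):
    f=210/np.tan(np.radians(m["vfov"])/2); return np.array([[f,0,m["cx"]],[0,f,m["cy"]],[0,0,1]])
def rays(uv,m):
    "camera centre and world ray directions of pixels"
    R=cv2.Rodrigues(m["rvec"])[0]
    n=cv2.undistortPoints(np.float64(uv).reshape(-1,1,2),K(m),m["dist"])[:,0]
    return -R.T@m["tvec"], np.c_[n,np.ones(len(n))]@R
def on_plane(uv,m,z):
    c,d=rays(uv,m); return c+d*((z-c[2])/d[:,2])[:,None]
def cloud(depth,m):
    v,u=np.mgrid[0:420,0:560]; c,d=rays(np.c_[u.ravel(),v.ravel()],m)
    return (c+d*depth.reshape(-1,1)).reshape(420,560,3)   # rays have unit optical-axis part
def tri(uv1,m1,uv2,m2):
    P=[np.c_[cv2.Rodrigues(m["rvec"])[0],m["tvec"]] for m in (m1,m2)]
    n=[cv2.undistortPoints(np.float64(u).reshape(-1,1,2),K(m),m["dist"])[:,0].T for u,m in ((uv1,m1),(uv2,m2))]
    X=cv2.triangulatePoints(*P,*n); return (X[:3]/X[3]).T
HUE={"red":(174,6),"yellow":(22,34),"green":(50,68),"blue":(108,126)}
def colour(pic,name,s=130,v=90):
    h=cv2.cvtColor(pic,cv2.COLOR_RGB2HSV); a,b=HUE[name]
    hh=(h[...,0]>=a)|(h[...,0]<=b) if a>b else (h[...,0]>=a)&(h[...,0]<=b)
    return (hh&(h[...,1]>s)&(h[...,2]>v)).astype(np.uint8)
def blobs(mask,amin=8):
    n,_,s,c=cv2.connectedComponentsWithStats(mask); return [(c[i].round(1),s[i,4]) for i in range(1,n) if s[i,4]>=amin]
E
python3 - <<'E'
from h import *
for n,(x0,x1,y0,y1) in (("top",(165,265,205,265)),("scene",(300,400,150,220))):
    p=vision.capture(n)[0] 
    for c in HUE:
        k=np.zeros((420,560),np.uint8); k[y0:y1,x0:x1]=1
        print(n,c,blobs(colour(p,c)*k))
m=vision.camera_model("top"); p,d=vision.capture("top"); X=cloud(d,m)
for nm,(x0,x1,y0,y1) in (("old",(165,270,205,265)),("new",(290,390,210,270))):
    P=X[y0:y1,x0:x1].reshape(-1,3); Q=P[(P[:,2]>.04)&(P[:,2]<.075)]
    r=cv2.minAreaRect(np.float32(Q[:,:2]*1000)); print(nm,r,np.median(Q[:,2]),len(Q), np.percentile(P[:,2],[2,98]))
print(robot.read_orientation().round(3))
w=vision.camera_model("wrist"); R=cv2.Rodrigues(w["rvec"])[0]; T=robot.read_orientation()
print("wrist cam in tool",T.T@(-R.T@w["tvec"]-robot.read_tool_pos()),(R@T).round(2),w["vfov"])
E
```

```text
top red [(array([235.9, 236.7]), np.int32(121)), (array([239. , 251.5]), np.int32(36))]
top yellow [(array([199.7, 238.4]), np.int32(108)), (array([204.8, 252.8]), np.int32(40))]
top green [(array([217.6, 238. ]), np.int32(102)), (array([221.9, 252.1]), np.int32(31))]
top blue [(array([181.1, 239.4]), np.int32(91)), (array([187.9, 253.5]), np.int32(35))]
scene red [(array([323.7, 167.8]), np.int32(99)), (array([316.4, 170.5]), np.int32(17))]
scene yellow [(array([362., 163.]), np.int32(102)), (array([353. , 166.5]), np.int32(20))]
scene green [(array([342.8, 164.9]), np.int32(98)), (array([334.8, 168.6]), np.int32(16))]
scene blue [(array([381.5, 160.6]), np.int32(87)), (array([371.9, 164.6]), np.int32(18))]
old ((556.425048828125, 193.50234985351562), (121.30458068847656, 223.00418090820312), 1.553059458732605) 0.05680734445748059 2265 [-0.00200228  0.12409322]
new ((536.736328125, -173.20079040527344), (121.48609924316406, 219.7314910888672), 0.7319657206535339) 0.05671971562562916 2593 [-0.00148275  0.06088231]
[[-0.942  0.335 -0.   ]
 [ 0.335  0.942 -0.001]
 [ 0.    -0.001 -1.   ]]
wrist cam in tool [ 0.07755401  0.00138472 -0.14278911] [[-0.    1.    0.  ]
 [-0.95 -0.   -0.3 ]
 [-0.3  -0.    0.95]] 64.55702399069939
```

```bash
cat >> h.py <<'E'
def tool(yaw):
    "tool down, x along -x of the dock, y along the dock's y"
    c,s=np.cos(yaw),np.sin(yaw); return np.array([[-c,-s,0],[-s,c,0],[0,0,-1.]])
def world(dock,x,y,z):
    X,Y,a=dock; return np.array([X+x*np.cos(a)-y*np.sin(a),Y+x*np.sin(a)+y*np.cos(a),z])
E
python3 - <<'E'
from h import *
import pickle
out={}
for nm,dock in (("old",(.5564,.1935,.027)),("new",(.5367,-.1732,.013))):
    for i,y in enumerate((.05,-.05)):
        f=robot.move_pose if i==0 else robot.move_linear
        f(world(dock,-.02,y,.27),tool(dock[2]))
        robot.wait(.2)
        m=vision.camera_model("wrist"); p,d=vision.capture("wrist"); out[nm,i]=(p,d,m)
        cv2.imwrite(f"pics/w_{nm}{i}.png",p[:,:,::-1])
pickle.dump(out,open("w.pkl","wb")); print(robot.read_time_s(),robot.read_joint_positions())
E
```

```text
5.7 [-5.01834736e-01 -8.91304732e-02  1.80106842e+00  9.17009377e-05
  1.42952964e+00 -2.08672278e+00]
```

View pics/w_old0.png

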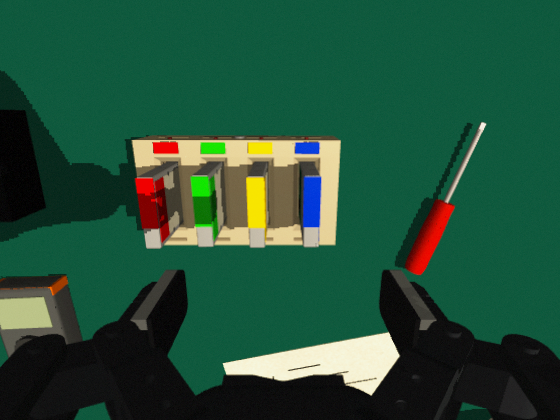

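View pics/w_new0.png

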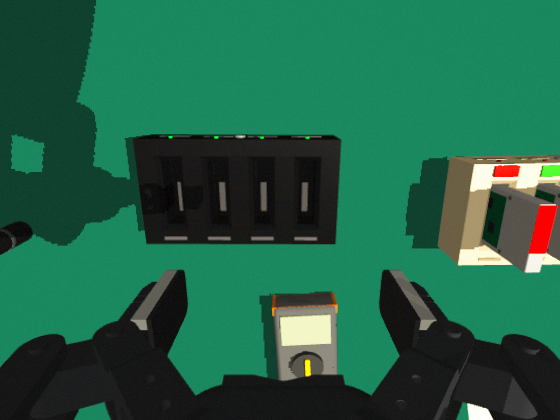

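The wrist views are turned half a turn, with the dock fronts at the top. The old dock's tags are red, green, yellow and blue at columns 165, 213, 260 and 307 (row 148), with the drives behind each. The black dock spans px (137-340, 135-243), with socket bars around row 197 and rear rim bars around row 239.

```bash
python3 - <<'E'
from h import *
import pickle
o=pickle.load(open("w.pkl","rb"))
def near(m,pt,s): # project
    return cv2.projectPoints(np.float64([pt]),m["rvec"],m["tvec"],K(m),m["dist"])[0][0,0]
bay=dict(blue=.075,yellow=.025,green=-.025,red=-.075)
D=(.5564,.1935,.027); tags={};
for c in bay:
    uv=[[],[]]
    for i in (0,1):
        p,d,m=o["old",i]; bl=blobs(colour(p,c,130,60),30)
        for k,g in enumerate((world(D,-.052,bay[c],.057),world(D,.0,bay[c],.12))):
            e=near(m,g,0); uv[k].append(min(bl,key=lambda b:np.hypot(*(b[0]-e))+ (0 if (b[1]>400)==(k==1) else 60)))
    m0,m1=o["old",0][2],o["old",1][2]
    T=tri(uv[0][0][0],m0,uv[0][1][0],m1)[0]; S=tri(uv[1][0][0],m0,uv[1][1][0],m1)[0]; tags[c]=T
    print(c,"tag",(T*1000).round(1),"sticker",(S*1000).round(1),[b[1] for k in uv for b in k])
def fit(local,w):
    A=np.c_[[x+1j*y for x,y in local]].ravel(); B=w[:,0]+1j*w[:,1]
    r=np.sum((B-B.mean())*np.conj(A-A.mean())); a=np.angle(r); t=B.mean()-np.exp(1j*a)*A.mean()
    return t.real,t.imag,a,abs(B-t-np.exp(1j*a)*A).max()
print("old by tags",fit([(-.052,bay[c]) for c in bay],np.array([tags[c] for c in bay])))
for nm in ("old","new"):
    for i in (0,1):
        p,d,m=o[nm,i]; X=cloud(d,m); X[260:]=0
        C={"old":(.5564,.1935),"new":(.5367,-.1732)}[nm]
        P=X.reshape(-1,3); P=P[(abs(P[:,2]-.057)<.01)&(np.hypot(P[:,0]-C[0],P[:,1]-C[1])<.15)&(d.ravel()>0)]
        print(nm,"depth rect",cv2.minAreaRect(np.float32(P[:,:2]*1000)),np.median(P[:,2]))
# new dock: grey bars on rear rim and sockets
for i in (0,1):
    p,d,m=o["new",i]; X=cloud(d,m); h=cv2.cvtColor(p,cv2.COLOR_RGB2HSV)
    mk=((h[...,1]<60)&(h[...,2]>80)).astype(np.uint8); mk[260:]=0; mk[:145]=0
    for c,a in blobs(mk,25):
        print(i,c,a,(X[int(c[1]),int(c[0])]*1000).round(1))
E
```

```text
blue tag [501.5 269.5  56.3] sticker [541.9 270.9 121.2] [np.int32(272), np.int32(270), np.int32(867), np.int32(890)]
yellow tag [503.  219.6  55.6] sticker [545.  220.4 118.9] [np.int32(299), np.int32(299), np.int32(1023), np.int32(955)]
green tag [504.9 169.2  55.8] sticker [547.3 171.  113.2] [np.int32(264), np.int32(264), np.int32(1130), np.int32(900)]
red tag [505.8 119.2  55.9] sticker [552.5 120.6 108. ] [np.int32(298), np.int32(286), np.int32(1426), np.int32(972)]
old by tags (np.float64(0.5557744402771025), np.float64(0.1959193034096187), np.float64(0.029365627057714457), np.float64(0.0004142394801105024))
old depth rect ((555.4041748046875, 195.8707733154297), (120.86904907226562, 221.1107940673828), 1.4112470149993896) 0.05494234659334646
old depth rect ((555.0848388671875, 195.65658569335938), (119.68244934082031, 220.85821533203125), 1.5422544479370117) 0.05494055185868835
new depth rect ((535.530517578125, -169.62899780273438), (120.4844741821289, 221.08485412597656), 0.7357335686683655) 0.05476798722511911
new depth rect ((535.5416259765625, -169.6696014404297), (120.4212875366211, 221.26719665527344), 0.5921189188957214) 0.05479082804241864
0 [517.1 213.6] 4564 [541.1 113.6  94.1]
0 [179.7 195.8] 75 [ 547.2 -246.8   21.9]
0 [222.1 195.7] 148 [ 546.6 -194.8   21.2]
0 [263.  195.7] 140 [ 545.9 -144.8   20.9]
0 [304.1 196.3] 141 [546.  -94.9  22.5]
0 [175.6 237.9] 71 [ 588.8 -245.1   54.2]
0 [219. 238.] 67 [ 588.4 -193.8   56.5]
0 [262. 238.] 69 [ 588.1 -144.2   55.7]
0 [305.8 238.3] 79 [587.3 -94.4  55.9]
1 [263.7 195.5] 142 [ 547.1 -245.3   20.6]
1 [304.6 196.4] 136 [ 547.6 -195.2   21. ]
1 [345.5 196.4] 141 [ 546.6 -145.5   22.4]
1 [388.2 196.6] 72 [546.  -93.2  22. ]
1 [262.5 238. ] 66 [ 589.5 -244.7   54.9]
1 [306.3 238.2] 74 [ 588.6 -193.6   55.3]
1 [349.  238.5] 90 [ 587.8 -143.8   55.6]
1 [392.2 238.5] 90 [586.7 -94.5  56.5]
1 [553.2 254.7] 125 [604.3  94.1  55.5]
```

```bash
cat >> h.py <<'E'
OLD=(.5555,.1958,.0280); NEW=(.5355,-.1697,.0125)
ZG,ZH=.083,.212
def pick(y):
    R=tool(OLD[2])
    robot.gripper_to(.032,60)
    robot.move_pose(world(OLD,0,y,ZH),R)
    hit=robot.move_linear(world(OLD,0,y,ZG),None,.12,contact_N=10)
    print("pick z",robot.read_tool_pos()[2].round(4),"hit",hit)
    if hit: return False
    robot.gripper_to(.0,60); print("grip",robot.read_gripper_width(),robot.read_grip_force())
    robot.move_linear(world(OLD,0,y,ZH),None,.12); return True
def carry(y,z=.17):
    R=tool(NEW[2]); robot.move_linear(world(NEW,0,y,ZH),R,.2)
    robot.move_linear(world(NEW,0,y,.130),None,.12)
    print("held",robot.read_gripper_width(),robot.read_grip_force(),robot.read_contact_force().round(2))
def lower(y):
    hit=robot.move_linear(world(NEW,0,y,ZG-.002),None,.04,contact_N=5)
    print("lower z",robot.read_tool_pos().round(4),hit,robot.read_contact_force().round(2),"t",robot.read_time_s())
def release(y):
    robot.gripper_to(.032); robot.move_linear(world(NEW,0,y,ZH),None,.15)
E
python3 - <<'E'
from h import *
if pick(-.075):
    carry(-.075); m=vision.camera_model("wrist"); p=vision.capture("wrist")[0]; cv2.imwrite("pics/c1.png",p[:,:,::-1])
    lower(-.075)
E
```

```text
pick z 0.0841 hit False
grip 0.01406550988885303 58.98232340812683
held 0.014165356608171439 58.45019996166229 [-0.27 -0.11 -0.59]
lower z [ 0.5361 -0.2446  0.0843] True [-0.74 -0.25  4.4 ] t 14.225
```

View pics/c1.png

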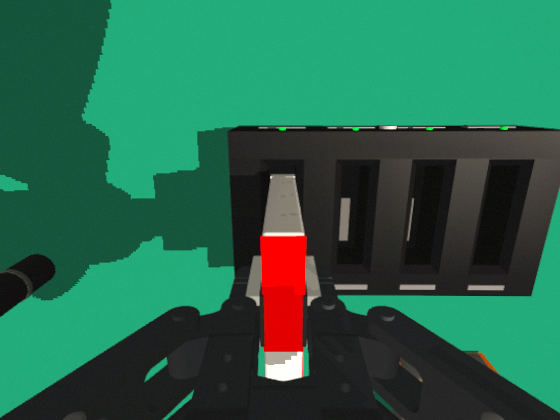

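The drive hung square over the rightmost bay (sticker at columns 262-305, upright) and touched down at z 0.0843 against a pick height of 0.0841, so it is home. I'll release it and do the next one.

```bash
python3 - <<'E'
from h import *
release(-.075)
m=vision.camera_model("wrist"); p,d=vision.capture("wrist"); cv2.imwrite("pics/r1.png",p[:,:,::-1])
if pick(-.025):
    carry(-.025); lower(-.025)
E
```

```text
pick z 0.0841 hit False
grip 0.013957865987118574 58.73046934604645
held 0.014209733550585038 58.59179198741913 [ 0.76 -0.76 -0.93]
lower z [ 0.5358 -0.1947  0.0842] True [-0.71 -0.06  3.52] t 23.9583
```

View pics/r1.png

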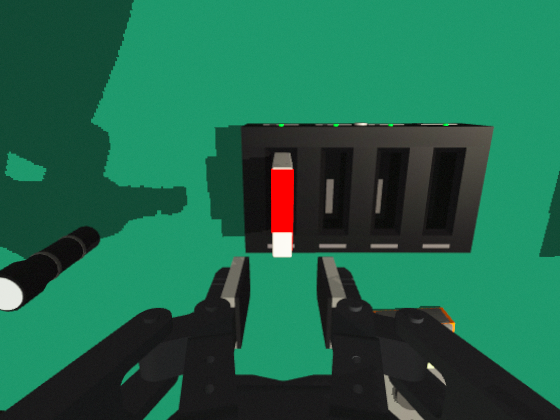

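The red drive stands upright in the rightmost bay (columns 271-294), released. The green drive has touched down at z 0.0842, so it is seated too.

```bash
python3 - <<'E'
from h import *
release(-.025)
for y in (.025,.075):
    if not pick(y) or robot.read_gripper_width()<.01: print("STOP"); break
    carry(y); lower(y)
    if robot.read_tool_pos()[2]>.0865: print("HIGH"); break
    release(y)
else:
    robot.move_linear(world(NEW,-.03,.0,.27),None,.2); robot.wait(.3)
    m=vision.camera_model("wrist"); p,d=vision.capture("wrist"); X=cloud(d,m)
    cv2.imwrite("pics/end.png",p[:,:,::-1]); cv2.imwrite("pics/endtop.png",vision.capture("top")[0][:,:,::-1])
    P=X[:260].reshape(-1,3); P=P[(abs(P[:,2]-.12)<.012)&(P[:,1]<0)&(d[:260].ravel()>0)]
    a=NEW[2]; L=(P[:,:2]-NEW[:2])@np.array([[np.cos(a),-np.sin(a)],[np.sin(a),np.cos(a)]])
    for y in (.075,.025,-.025,-.075):
        s=abs(L[:,1]-y)<.02; q=P[s]; t=abs(q[:,2]-np.median(q[:,2]))<.005
        print(y,"y",L[s][t][:,1].min().round(4),L[s][t][:,1].max().round(4),"x",L[s][t][:,0].min().round(4),L[s][t][:,0].max().round(4),"z",np.median(q[t][:,2]).round(4))
    print(robot.read_time_s())
E
```

```text
pick z 0.0841 hit False
grip 0.01416999102345262 58.701428174972534
held 0.014303496977705306 58.543140292167664 [ 0.07 -0.45 -2.59]
lower z [ 0.5348 -0.1446  0.0842] True [-0.84 -0.47  4.02] t 33.625
pick z 0.0842 hit False
grip 0.014395503614966687 58.86416494846344
held 0.014074182161855815 58.45918357372284 [ 0.02  0.53 -0.87]
lower z [ 0.5343 -0.0947  0.0843] True [-0.36 -0.86  3.97] t 43.3
0.075 y 0.0685 0.0848 x -0.037 0.0328 z 0.1203
0.025 y 0.018 0.0337 x -0.0367 0.0326 z 0.1204
-0.025 y -0.0321 -0.0161 x -0.0372 0.0326 z 0.1204
-0.075 y -0.082 -0.0657 x -0.036 0.0337 z 0.1203
45.675
```

View pics/end.png

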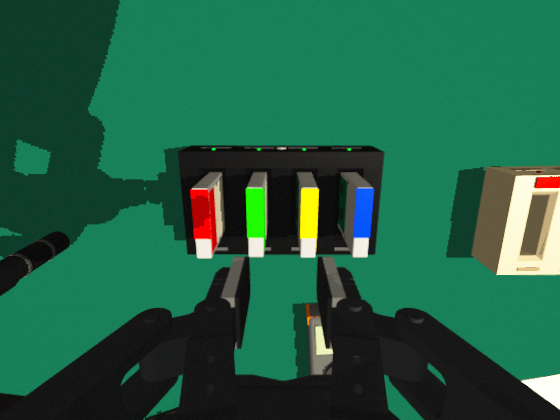

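The picture shows all four drives upright in the black dock: red, green, yellow and blue at columns 204, 257, 308 and 362. The camera is turned half round, so this is blue, yellow, green, red from the robot's left, as in the old dock. Their tops are at 0.120 m and they are centred to about 2 mm.

```bash
python3 -c "
from rig import robot
print(robot.sign_off())"
```

```text
the job is handed in; nothing more can be done
None
```

I moved all four drives into the black dock in the same order and facing the same way. They are seated, released and upright; I didn't touch the meter, torch or screwdriver, and I handed the job in at about 46 s.

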